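Find the loose bolt on the slab roller and hold its cap open

TASK

Turn the clay roller's speed dial back to the long service mark on its scale, then tap the three shut bolt caps from above to find the one whose bolt is loose and gives way under a push. Lift that cap open by its grip, to at least 45 degrees, and finish while still holding it up there with the gripper, as if for a colleague to tighten the bolt. Leave the other two caps shut, the dial on its mark and the things lying about where they are.

Things in the scene. Friction and masses are not known exactly. Their poses are not given: they have to be found in the camera images.
- dial (a joint): speed dial's turn in rad: grows clockwise seen from above, from stop to stop 0 to 5.2. At 0 the white line on its bar points along the control box's -x. The long thick black service mark is at 1.04 (about 60 degrees clockwise from 0); the short marks are 0.52 apart. It stays where it is left (friction 0.03 N m)
- dial_grip (a point): grip point of the dial, on its vertical axis: a black bar 42 mm long (along this point's x), 14 mm wide (along y) and 32 mm high on a disc 44 mm across. Point 7 mm below the bar's top and 23 mm above the disc's top; the bar's white line is on its -x half. Turns with the dial
- control_box: fixed grey control box, 130 x 130 x 50 mm, the dial and its scale in the middle of its top; origin centre of its underside, x away from the robot at yaw 0, z up
- place_left (a point): On the slab roller: centre of the top face of the shut cap, straight above its bolt, at the left bolt place on the slab roller's bed (place seen from the robot). Point fixed to the bed: it does not move with the cap. Its x axis points along the cap from its grip to its hinge (away from the robot), y to the left along the row of places (90 mm apart), z up; it lies 38 mm above the bed plate's top
- place_mid (a point): the same for the middle bolt place. Each dark steel cap is a straight lever 26 mm wide (y), its top plate 8 mm thick, reaching from 33 mm along +x to 65 mm along -x of this point
- place_right (a point): the same for the right bolt place. A cap's grip is its free front end, from 25 to 65 mm along -x of this point: 26 mm wide, 8 mm thick, 30 mm of free space under it; nearer the bolt the cap is a hood of the same width, 20 mm deep in all
- loose_bolt (a joint): how far the loose bolt is pushed down, m: 0 at rest, 0.007 fully down. It starts to give at about 2 N pushed down on the middle of its cap, is fully down at about 4 N, stops hard there, takes the shut cap down with it, and springs back up. The other two bolts are rigid. Which place it is at is not told
- loose_cap (a joint): opening of the loose bolt's cap, rad: 0 shut (level), stop at 1.35; falls shut by itself from any angle. All three caps are alike: the level hinge axis (along y) is 26 mm along +x and 4 mm below the place's point. Pinched across its width at the grip, a cap can be carried up in an arc about the hinge; it pivots between the fingers
- tight_a_cap (a joint): opening of the cap of one of the two tight bolts, rad, same shape
- tight_b_cap (a joint): opening of the cap of the other tight bolt, rad, same shape
- bed: fixed slab roller: bed plate 20 mm thick, 320 mm wide (y), its front edge 78 mm to -x of the row of bolts; behind the bolts a steel roller along y between two end blocks, from 127 to 203 mm to +x of the row, up to 110 mm (knobs 132 mm) above the table. Origin under the middle bolt place, on the table
- wrench: bystander: steel wrench 160 mm long lying on the bed plate between caps and roller
- tile: bystander: fired clay tile 100 x 100 x 17 mm, in front of the roller bed
- bottle: bystander: clear water bottle, 64 mm across, 200 mm high
- cup: bystander: white cup 74 mm across, 95 mm high, with modelling tools up to 185 mm
- jar: bystander: amber jar 64 mm across, 85 mm high
- mallet: bystander: wooden mallet lying flat
- brush: bystander: brush 150 mm long lying in front of the control box
Not all that is in view belongs to the job. There is more than one size of the control_box; the one meant has the size given above.

How it is judged:
On the way, in this order (a step that is already met when the one before it is completed fails the run):
1. the speed dial stands at the service mark (within 10 degrees) (value of joint dial between 0.86 and 1.22 rad), for 0.2 s.
2. the loose bolt has been pushed down at least 3 mm by a tap (value of joint loose_bolt above 0.003 m), for 0.03 s.
At the end, for the whole second after the job is handed in: The loose bolt's cap is open by at least 0.7 rad (40 degrees), held up by the fingers touching it (over 0.3 N), the other two caps are shut (under 0.1 rad) and the dial is within 0.18 rad (10 degrees) of its service mark at 1.04 rad (all of step 1 and value of joint loose_cap above 0.7 rad and contact force between the fingers and loose_cap above 0.3 N and value of joint each of tight_a_cap, tight_b_cap below 0.1 rad); the arm keeps its last pose, push and grip.
It fails at once if a tight bolt's cap is lifted by more than 0.25 rad (value of joint any of tight_a_cap, tight_b_cap above 0.25 rad).
It fails at once if a bystander is shoved by more than 40 mm (distance of any of wrench, tile, bottle, cup, jar, mallet, brush from where it was at the start of the episode above 0.04 m).
It also fails if it takes over 58 s, if anything falls off the work surface, if the arm or the gripper's body presses on something with over 40 N, if the wrist force passes 120 N, or if a joint passes its speed limit or range.

ROBOT

A 6-joint arm with a two-finger parallel gripper is mounted at the origin on the work surface. World frame = base frame: x ahead of the robot, y to its left, z up, the work surface at z = 0. Lengths are in m, angles in rad, forces in N, time in s.
With the tool pointing down it reaches from about 0.375 to 0.9 m from the base axis. Payload 3.1 kg.
Tool frame: the origin (TCP) lies on the centre line of the jaws, within the pads' length; the fingertips stand 22 mm ahead of it and the grasp point (between the pads) lies 3 mm ahead of it; z points along the fingers, x is the direction in which the jaws open and shut, and the axes are right-handed (so a half turn about z gives the same grasp; the last joint's range is limited). The gripper opens to 87 mm and grips with 3 to 60 N. Pads are 19 mm wide; open, the fingers measure 117 mm over their backs; the gripper's body (75 mm by 190 mm) begins 51 mm behind the grasp point.
Start: joints at [-1.476, 0.527, 1.433, -0, 1.181, -0.178], TCP at [0.169, -0.602, 0.222] pointing down, gripper open.
Joint ranges: [-3.08, 3.08], [-0.75, 2.2], [0.22, 2.44], [-1.43, 4.57], [0, 2.65], [-2.85, 2.85]. Speed limits (rad/s): [2.79, 2.79, 3.14, 3.14, 3.14, 3.14].

INTERFACE

Orientations are given as a unit quaternion [x, y, z, w].
In Python, from rig import robot, camera, order gives the robot as it stands.
- The arm moves only by the shell command python3 -m pendant 'ROWS' [OPENING] [FORCE]. ROWS is JSON, a list of rows, each a list of 2 entries, a list of its own where there are three numbers: the shift along the tool's x, y, z in mm, then the turn about the tool's z in degrees. A call has 1 to 8 rows; each row shifts and turns the commanded pose from where the row before left it, along the tool's axes as they then stand; what a row does not reach is not made up. A row lasts 1/8 s, in which the tool goes at most 62.5 mm and 10.7 degrees, less where a joint would pass 70% of its speed; a pose out of reach is approached as far as the arm can. A call with a gripper value outside its range is refused whole. OPENING is the finger opening in mm, from 0 to 87, set as the call begins (- or left out, the last holds). The fingers move at their own pace and stop on an object; FORCE is the grip in N (left out, the last holds). Time passes only in rows, so rows that do not move let the fingers close. It gives the time, the measured TCP pose, the force and the opening at its end, in the units of the state.
- robot.get_obs(): the state, without advancing time (a new reading comes with each control period).
- camera(name): name is "scene" or "top" or "wrist"; returns a dict with "pixels" (384x512x3 uint8, blue, green, red), "mtx" (3x3 intrinsics, pixels), "k1" (the pictures are not rectified: a ray, as slopes to the right and down, at radius r is drawn at 1 + k1 r^2 times it, then the intrinsics apply), "R" (3x3) and "t" (3): a world point X has camera coordinates R X + t. Camera axes: x right, y down, z forward; pixel columns grow to the right and rows downward; lengths in m; the calibration is good to about 2 mm. A picture is of the moment at which its call begins. There is no depth.
- order.hand_in(): hands the job in, once; it reports no verdict.
The state is a dict: "time": time; "q": joint angles; "joint_velocities": joint speeds; "joint_torque": joint torques, N m; "position": TCP position; "tool_rot": TCP orientation; "ft_force": force on the tool from outside, world axes, zero at the start; "moment": the same for the moment, N m; "grip_width": finger opening in m.
Only numpy, scipy, OpenCV 4.12 (cv2) and the standard library are available. Lean on these libraries where they do the work, as an engineer would, in place of code of your own. Each camera call takes 0.05 s, during which the arm holds its last target. There are 200 camera calls.

## Working session

There is one attempt and no reset: what is moved stays moved. The work goes in short steps, Python scripts to look and compute and a shell command to move; the robot and the scene stay as the last step left them, time stands still between calls to the robot, and variables do not carry over. Pictures are saved under pics/ and viewed, about 8 in all and at most 12, crops included, and the job is handed in when it is done.

```bash
mkdir -p pics; ls; cat > h.py <<'E'
import numpy as np, cv2
from rig import robot, camera, order
from scipy.spatial.transform import Rotation as Ro
def grab(n,f):
    c=camera(n); cv2.imwrite(f'pics/{f}.png',c['pixels']); np.savez(f'pics/{f}.npz',**c); return c
def load(f): return dict(np.load(f'pics/{f}.npz'))
def ray(c,u,v):
    K=c['mtx'];k=float(c['k1'])
    d=cv2.undistortPoints(np.array([[[u,v]]],float),K,np.array([k,0,0,0.]))[0,0]
    R=c['R'];return -R.T@c['t'],R.T@np.r_[d,1]
def onz(c,u,v,z):
    o,d=ray(c,u,v);return o+d*(z-o[2])/d[2]
def proj(c,X):
    p,_=cv2.projectPoints(np.array(X,float).reshape(-1,3),cv2.Rodrigues(c['R'])[0],c['t'],c['mtx'],np.array([float(c['k1']),0,0,0]));return p[:,0]
E
python3 - <<'E'
from h import *
a=grab('scene','s0');b=grab('top','t0')
print(robot.get_obs())
for c in(a,b):print(-c['R'].T@c['t'],c['R'][2],c['mtx'][0],c['k1'])
E
```

```text
pics
{'time': 0.1, 'q': array([-1.47551731e+00,  5.28387183e-01,  1.43375894e+00,  2.05455417e-05,
        1.18139747e+00, -1.78536809e-01]), 'joint_velocities': array([-0.0005695 , -0.00170746, -0.00171472,  0.00091694, -0.00181067,
       -0.0006332 ]), 'joint_torque': array([-6.17880014e-04, -4.40986848e+01, -1.77150142e+01,  6.35195570e-02,
        5.33787499e-02, -3.60015838e-05]), 'position': array([ 0.16895346, -0.60105527,  0.22156574]), 'tool_rot': array([ 7.96993830e-01, -6.03986658e-01, -6.53465060e-04, -7.24299596e-04]), 'ft_force': array([-0.16722992,  0.55735656, -0.53037191]), 'moment': array([-0.02626595,  0.01478233, -0.03792459]), 'grip_width': 0.0865549250059577}
[1.12170785 0.2119808  1.2313626 ] [-0.50527321 -0.16547805 -0.8469451 ] [441.11311848   0.         260.56024623] -0.16603523912266338
[ 0.19255207 -0.01660505  1.54220526] [ 0.18427134  0.00303055 -0.98287074] [382.53083117   0.         254.04525554] -0.0031923371458044123
```

View pics/t0.png

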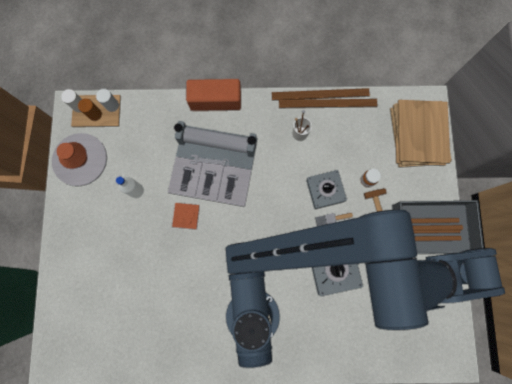

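View pics/s0.png

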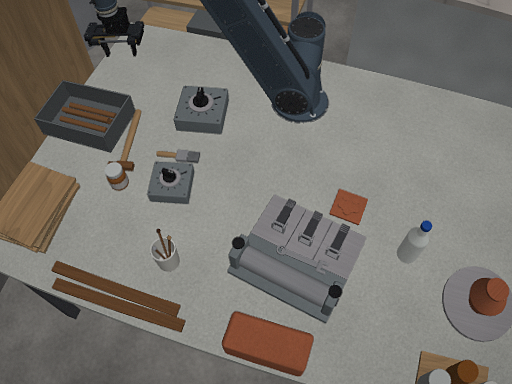

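```bash
python3 - <<'E'
from h import *
a=load('s0')['pixels'];b=load('t0')['pixels']
r=lambda im,x,y,w,h,s:cv2.resize(im[y:y+h,x:x+w],None,fx=s,fy=s,interpolation=cv2.INTER_CUBIC)
A=r(a,140,75,100,133,3);B=r(b,300,165,100,133,3) 
cv2.imwrite('pics/c1.png',cv2.resize(np.hstack([A,B]),None,fx=1.33,fy=1.33))
A=r(a,225,185,145,135,5.5/2);B=r(b,160,115,105,135,5.5/2)
cv2.imwrite('pics/c2.png',cv2.resize(np.hstack([A,B]),None,fx=1.16,fy=1.16))
t=load('t0');s=load('s0')
for n,(c,pts) in {'top small':(t,[(307,180),(336,172),(346,200),(316,208)]),'top big':(t,[(311,251),(350,243),(361,289),(320,294)])}.items():
    P=[onz(c,*p,.05)[:2] for p in pts]; print(n,np.round(P,3).tolist(),[round(np.linalg.norm(P[i]-P[i-1]),3) for i in range(4)])
E
```

```text
top small [[0.523, -0.224], [0.555, -0.341], [0.44, -0.375], [0.41, -0.255]] [np.float64(0.118), np.float64(0.121), np.float64(0.119), np.float64(0.124)]
top big [[0.243, -0.229], [0.272, -0.381], [0.098, -0.413], [0.081, -0.257]] [np.float64(0.164), np.float64(0.155), np.float64(0.176), np.float64(0.157)]
```

View pics/c1.png

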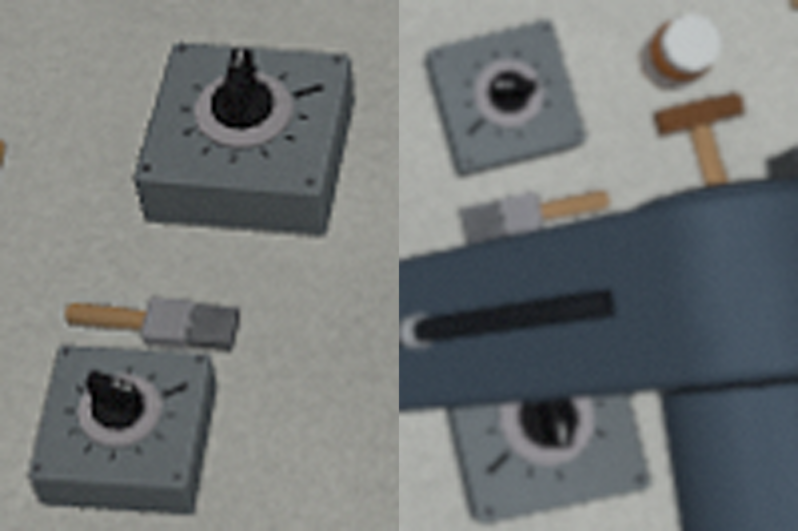

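View pics/c2.png

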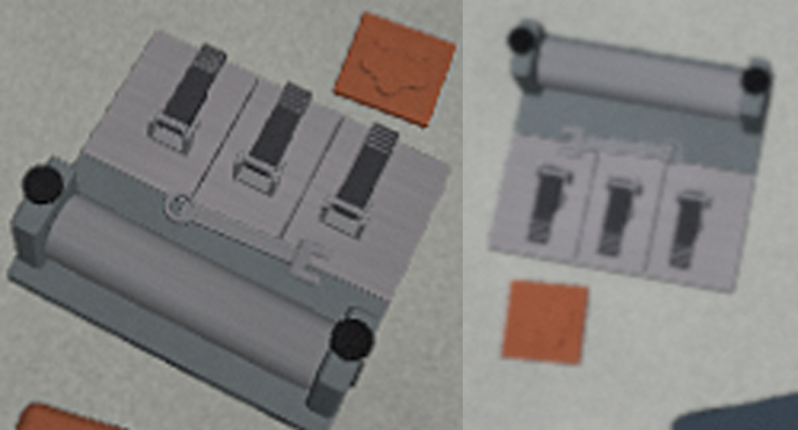

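The small box (about 120–130 mm, centre about (0.48,-0.30), yaw about 15°) is the target. Its long mark is at about 45° lower left in the top view. The caps lie on the bed, with the tile in front of the left one and the wrench behind. I'll go above the dial and look from there.

```bash
cat >> h.py <<'E'
def delta(x,y,z,o=None):
    o=o or robot.get_obs();R=Ro.from_quat(o['tool_rot']).as_matrix()
    return np.round(R.T@(np.array([x,y,z])-o['position'])*1000,1), 'toolx yaw',np.round(np.degrees(np.arctan2(R[1,0],R[0,0])),2)
E
python3 - <<'E'
from h import *
print(delta(.47,-.295,.25))
c=load('t0')
# bed estimate: cap tops at z~.058: pixel of caps in t0
for p in [(187,179),(209,184),(231,187)]: print(onz(c,*p,.058))
w=grab('wrist','w0'); o=robot.get_obs();R=Ro.from_quat(o['tool_rot']).as_matrix()
print(R.T@(-w['R'].T@w['t']-o['position']), (R.T@w['R'].T).round(3),w['mtx'])
E
```

```text
(array([-213.3, -372.6,  -27.9]), 'toolx yaw', np.float64(-74.31))
[0.53124316 0.25411287 0.058     ]
[0.50984355 0.16629352 0.058     ]
[0.49664127 0.07897127 0.058     ]
[-0.00106366 -0.08453076 -0.16103423] [[ 1.     0.    -0.001]
 [ 0.     0.952  0.306]
 [ 0.001 -0.306  0.952]] [[320.2493942    0.         259.17547849]
 [  0.         320.2493942  189.10017366]
 [  0.           0.           1.        ]]
```

```bash
python3 -m pendant '[[[-27,-47,-4],0],[[-27,-47,-4],0],[[-27,-47,-4],0],[[-27,-47,-4],0],[[-27,-47,-4],0],[[-27,-47,-4],0],[[-27,-47,-4],0],[[-25,-44,0],0]]'
python3 - <<'E'
from h import *
w=grab('wrist','w1');print(robot.get_obs()['position'])
E
```

```text
time: 1.15
position: [0.4715, -0.2934, 0.2507]
tool_rot: [0.797, -0.604, 0.0, 0.0]
ft_force: [-0.1, -0.2, 0.5]
grip_width: 0.0871
[ 0.47504281 -0.28853775  0.25057811]
```

View pics/w1.png

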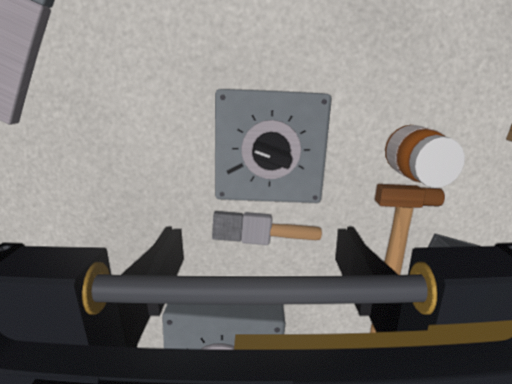

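The wrist view shows the target box's corners at (216,90), (329,95), (324,203) and (217,200). The dial is near (271,150), with its white line from about (256,153) to (270,157) and the long mark at (229,172)–(241,166). I'll measure these on their planes.

```bash
python3 - <<'E'
from h import *
w=load('w1')
C=np.array([onz(w,*p,.05)[:2] for p in[(216.5,90),(330,95),(325,203),(216.5,200)]])
print(C.round(4).tolist(),[round(float(np.linalg.norm(C[i]-C[i-1])),3) for i in range(4)]);
m=C.mean(0);print('ctr',m)
v=C[0]-C[3]+C[1]-C[2];print('yaw',np.degrees(np.arctan2(v[1],v[0])))
im=w['pixels'][80:210,205:340];
big=cv2.resize(im,None,fx=5,fy=5,interpolation=cv2.INTER_CUBIC);cv2.imwrite('pics/c3.png',cv2.resize(big,(623,600)))
ht=.092
mk=[onz(w,*p,.05)[:2]-m for p in[(229,172),(241,166)]];print('mark',[np.degrees(np.arctan2(a[1],a[0])) for a in mk])
hsv=w['pixels'][140:175,245:300]
y,x=np.where(hsv.min(2)>140) if 0 else np.where(hsv.max(2)<30);print('bar/disc black',x.mean()+245,y.mean()+140,len(x))
ye=np.where((w['pixels'][146:162,252:274].min(2)>110));P=np.c_[ye[1]+252,ye[0]+146].astype(np.float32);print(P.tolist())
for z in(.08,.09,.1):
  a,b=onz(w,256,153,z),onz(w,270,157,z);d=(a-b);print(z,a,b,np.degrees(np.arctan2(d[1],d[0])))
E
```

```text
[[0.5371, -0.2254], [0.5658, -0.3462], [0.4451, -0.3821], [0.4134, -0.2551]] [0.127, 0.124, 0.126, 0.131]
ctr [ 0.49036247 -0.30219131]
yaw 15.0316130790162
mark [np.float64(133.6592113537878), np.float64(134.06131265046253)]
bar/disc black 275.6 149.0 5
[[252.0, 146.0], [255.0, 151.0], [256.0, 151.0], [257.0, 151.0], [258.0, 151.0], [255.0, 152.0], [256.0, 152.0], [257.0, 152.0], [258.0, 152.0], [259.0, 152.0], [260.0, 152.0], [261.0, 152.0], [256.0, 153.0], [257.0, 153.0], [258.0, 153.0], [259.0, 153.0], [260.0, 153.0], [261.0, 153.0], [262.0, 153.0], [263.0, 153.0], [264.0, 153.0], [259.0, 154.0], [260.0, 154.0], [261.0, 154.0], [262.0, 154.0], [263.0, 154.0], [264.0, 154.0], [265.0, 154.0], [266.0, 154.0], [267.0, 154.0], [261.0, 155.0], [262.0, 155.0], [263.0, 155.0], [264.0, 155.0], [265.0, 155.0], [266.0, 155.0], [267.0, 155.0], [268.0, 155.0], [269.0, 155.0], [264.0, 156.0], [265.0, 156.0], [266.0, 156.0], [267.0, 156.0], [268.0, 156.0], [269.0, 156.0], [252.0, 157.0], [267.0, 157.0], [268.0, 157.0], [269.0, 157.0], [252.0, 158.0], [252.0, 159.0], [252.0, 160.0], [253.0, 160.0], [252.0, 161.0], [253.0, 161.0], [254.0, 161.0]]
0.08 [ 0.48731509 -0.28417604  0.08      ] [ 0.48718415 -0.29954613  0.08      ] 89.51189325963466
0.09 [ 0.48927962 -0.28373216  0.09      ] [ 0.48915263 -0.29863906  0.09      ] 89.51189325963453
0.1 [ 0.49124415 -0.28328828  0.1       ] [ 0.4911211 -0.297732   0.1      ] 89.51189325963462
```

View pics/c3.png

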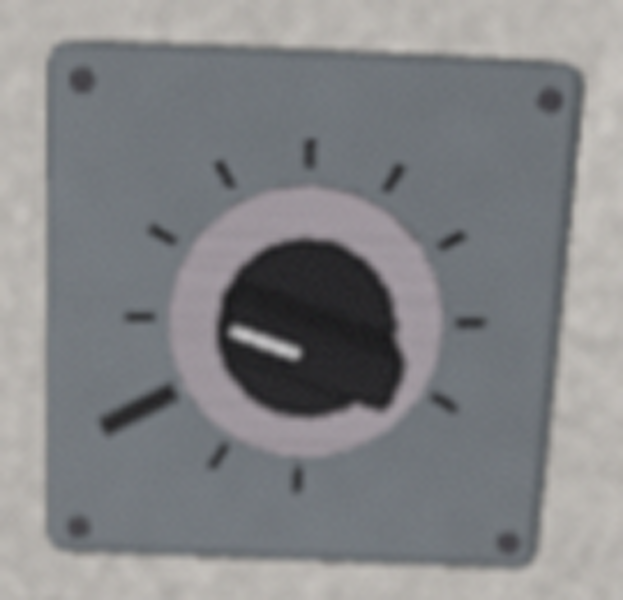

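The white line points at a world yaw of about 89.5° and the mark is at about 134.5°, so the dial reads about 1.84 and needs 45° counter-clockwise. I'll align the jaws across the bar.

```bash
python3 - <<'E'
from h import *
print(delta(.49,-.302,.15), robot.get_obs()['q'])
E
```

```text
(array([ 17.3, -10.2, 100.6]), 'toolx yaw', np.float64(-74.1)) [-0.74998716  0.40071367  1.5759657   0.00598753  1.16468022  0.54090967]
```

```bash
python3 -m pendant '[[[17,-10,30],0],[[0,0,30],-10.7],[[0,0,10],-10.7],[[0,0,0],-10.7],[[0,0,0],-10.7],[[0,0,0],-10.7],[[0,0,0],-10.7],[[0,0,0],-10.6]]' 60 20
python3 -m pendant '[[[0,0,0],0],[[0,0,0],0]]'
python3 - <<'E'
from h import *
w=grab('wrist','w2');print(delta(.49,-.302,.090))
print(proj(w,[[.49,-.302,.09],[.49,-.302,.05]]))
im=w['pixels'];cv2.imwrite('pics/w2.png',im)
E
```

```text
time: 2.2
position: [0.4842, -0.3085, 0.1801]
tool_rot: [1.0, 0.007, -0.0, -0.0]
ft_force: [0.8, -0.1, 0.5]
grip_width: 0.06
time: 2.45
position: [0.4843, -0.3085, 0.1803]
tool_rot: [1.0, 0.003, -0.0, -0.0]
ft_force: [-0.2, -0.5, 0.8]
grip_width: 0.0602
(array([ 5.7, -6.4, 90.3]), 'toolx yaw', np.float64(0.36))
[[266.76481026 187.4450658 ]
 [265.81315933 174.69183508]]
```

View pics/w2.png

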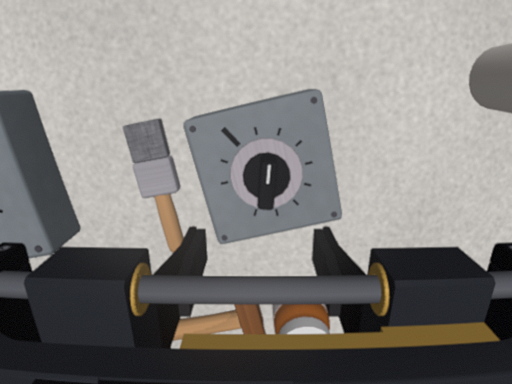

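This view shows the box's corners at about (185,122), (318,90), (341,217) and (222,243), the disc centred at about (266,175), the white line from (269,166) to (268,184), and the bar's lower end at (266,208). I'll check the centre again.

```bash
python3 - <<'E'
from h import *
w=load('w2')
C=np.array([onz(w,*p,.05)[:2] for p in[(184.5,122),(319.5,89.5),(342,217),(222,243)]])
print(C.mean(0),[round(float(np.linalg.norm(C[i]-C[i-1])),3) for i in range(4)])
print(onz(w,266,175,.056), [onz(w,*p,.09) for p in [(269,166),(268,184),(266,208)]])
E
```

```text
[ 0.49118358 -0.29899064] [0.125, 0.124, 0.124, 0.123]
[ 0.4900392  -0.30066366  0.056     ] [array([ 0.49157329, -0.28386013,  0.09      ]), array([ 0.49097576, -0.29903089,  0.09      ]), array([ 0.48959046, -0.32012179,  0.09      ])]
```

```bash
python3 -m pendant '[[[6,-8,30],1],[[0,0,30],0],[[0,0,20],0],[[0,0,10],0],[[0,0,0],0]]' 60 20 && python3 -m pendant '[[[0,0,0],0],[[0,0,0],0],[[0,0,0],0],[[0,0,0],0]]' 0 20
```

```text
time: 3.12
position: [0.4902, -0.3003, 0.09]
tool_rot: [1.0, -0.005, -0.0, -0.0]
ft_force: [-0.9, -0.3, 0.2]
grip_width: 0.0598
time: 3.62
position: [0.4905, -0.3005, 0.0908]
tool_rot: [1.0, -0.004, 0.0, 0.0]
ft_force: [0.3, 1.0, -0.3]
grip_width: 0.0278
```

```bash
python3 -m pendant '[[[0,0,0],0],[[0,0,0],0],[[0,0,0],0],[[0,0,0],0]]'
```

```text
time: 4.12
position: [0.4906, -0.3005, 0.0905]
tool_rot: [1.0, -0.004, 0.0, 0.0]
ft_force: [1.0, 0.8, 1.5]
grip_width: 0.0139
```

Gripped at 14 mm, so the bar now lies at a yaw of 89.5°. I'll turn it 45° counter-clockwise.

```bash
python3 -m pendant '[[[0,0,0],-9],[[0,0,0],-9],[[0,0,0],-9],[[0,0,0],-9],[[0,0,0],-9],[[0,0,0],0],[[0,0,0],0],[[0,0,0],0]]' && python3 -m pendant '[[[0,0,0],0],[[0,0,0],0],[[0,0,0],0],[[0,0,0],0]]' 60 && python3 -m pendant '[[[0,0,-30],0],[[0,0,-40],0],[[0,0,-50],0],[[0,0,-40],0],[[0,0,0],0]]'
python3 - <<'E'
from h import *
w=grab('wrist','w3')
p=proj(w,[[.49,-.3005,.06]])[0].astype(int);print(p)
x,y=np.clip(p-65,0,None);cv2.imwrite('pics/c4.png',cv2.resize(w['pixels'][y:y+130,x:x+130],None,fx=4,fy=4,interpolation=cv2.INTER_CUBIC));print(x,y)
E
```

```text
time: 5.12
position: [0.4898, -0.3007, 0.0905]
tool_rot: [0.926, 0.378, -0.001, -0.0]
ft_force: [-3.5, -1.8, 2.7]
grip_width: 0.0134
time: 5.62
position: [0.4906, -0.3002, 0.0904]
tool_rot: [0.926, 0.379, 0.0, -0.0]
ft_force: [-0.6, -0.0, -0.1]
grip_width: 0.0456
time: 6.25
position: [0.4923, -0.3018, 0.2543]
tool_rot: [0.926, 0.379, 0.002, 0.004]
ft_force: [0.7, 0.2, 0.4]
grip_width: 0.06
[258 161]
193 96
```

View pics/c4.png

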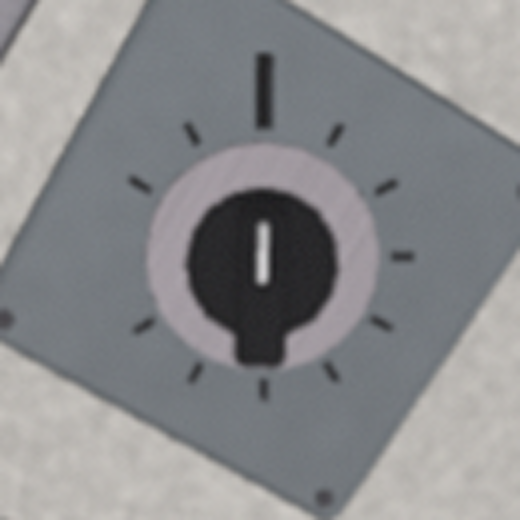

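The dial's white line is exactly on the long mark. Next I'll go over the bed.

```bash
python3 - <<'E'
from h import *
print(delta(.45,.155,.28))
E
```

```text
(array([ 290.1, -353.8,  -29.2]), 'toolx yaw', np.float64(44.49))
```

```bash
python3 -m pendant '[[[36,-44,-29],0],[[36,-44,0],0],[[36,-44,0],0],[[36,-44,0],0],[[36,-44,0],0],[[36,-44,0],0],[[37,-45,0],0],[[37,-45,0],0]]' 0 20 && python3 -m pendant '[[[0,0,0],-10],[[0,0,0],-10],[[0,0,0],-10],[[0,0,0],-4.5],[[0,0,0],0],[[0,0,0],0],[[0,0,0],0]]'
python3 - <<'E'
from h import *
w=grab('wrist','w4');print(robot.get_obs()['position'],robot.get_obs()['q'])
cv2.imwrite('pics/c5.png',cv2.resize(w['pixels'],(800,600),interpolation=cv2.INTER_CUBIC))
E
```

```text
time: 7.3
position: [0.4479, 0.1559, 0.2772]
tool_rot: [0.926, 0.378, -0.002, -0.001]
ft_force: [0.9, 0.1, -0.6]
grip_width: 0.0008
time: 8.18
position: [0.4491, 0.1541, 0.2785]
tool_rot: [0.772, 0.636, -0.0, -0.0]
ft_force: [0.9, 0.5, -0.5]
grip_width: 0.0004
[0.44921497 0.15413111 0.27860378] [ 9.46075121e-02  2.52691194e-01  1.72359556e+00  2.17395932e-05
  1.16585446e+00 -1.28341960e+00]
```

View pics/c5.png

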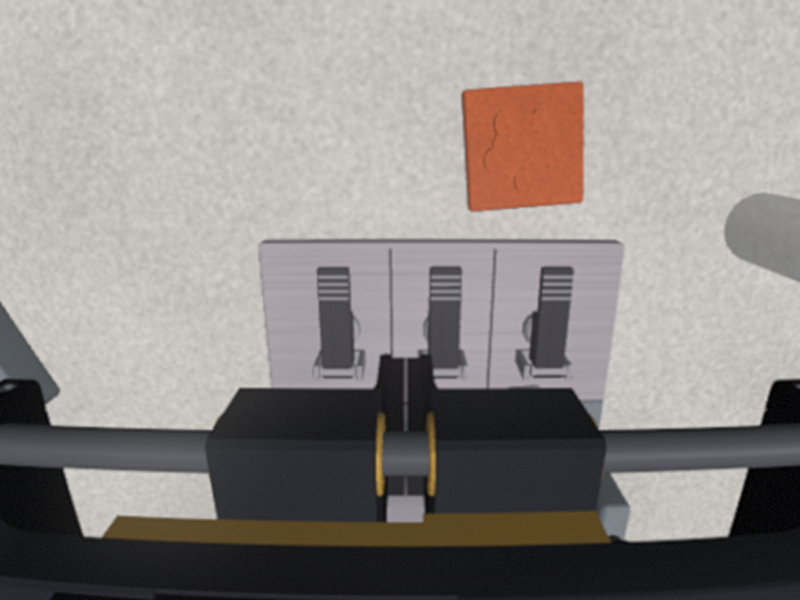

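The picture is seen from the robot side and upside down, so image right is the robot's left. The cap front ends are at (334,267), (446,267) and (557,267), and the bed's front edge runs from (261,241) to (622,242), all in the 800×600 scale.

```bash
python3 - <<'E'
from h import *
w=load('w4');s=1.5625
f=lambda u,v,z:onz(w,(u+.5)/s-.5,(v+.5)/s-.5,z)[:2]
a,b=f(261,241,.02),f(622,242,.02);print('front',a,b,np.linalg.norm(b-a));d=(b-a)/np.linalg.norm(b-a);yb=np.degrees(np.arctan2(d[1],d[0]));print(yb)
E=[(f(l,267,.058)+f(r,267,.058))/2 for l,r in[(543,573),(430,461),(317,351)]]
print('w',[np.linalg.norm(f(l,267,.058)-f(r,267,.058)) for l,r in[(543,573),(430,461),(317,351)]])
E=np.array(E);v=E[0]-E[2];print(E,np.linalg.norm(v)/2,np.degrees(np.arctan2(v[1],v[0])))
ex=np.array([d[1],-d[0]]);print('places from caps',E+ex*.065)
print('mid from edge',(a+b)/2+ex*.078)
np.savez('bed',mid=(E+ex*.065).mean(0)*.5+.5*((a+b)/2+ex*.078),ex=ex,ey=d)
E
```

```text
front [0.42557255 0.03379077] [0.48581795 0.33930272] 0.3113953455627471
78.84468869617052
w [np.float64(0.024174436683164643), np.float64(0.024434028563435267), np.float64(0.02688253855662534)]
[[0.4855351  0.27153287]
 [0.46851399 0.18369149]
 [0.45160792 0.09747519]] 0.08866669645196162 78.97025114926687
places from caps [[0.54930702 0.25895738]
 [0.5322859  0.17111599]
 [0.51537983 0.08489969]]
mid from edge [0.53222155 0.17145615]
```

```bash
python3 - <<'E'
from h import *
print(delta(.5325,.171,.085),delta(.5498,.2593,.085),delta(.515,.083,.085))
E
```

```text
(array([ 32.5,  78.6, 193.6]), 'toolx yaw', np.float64(78.95)) (array([122.5,  78.7, 193.5]), 'toolx yaw', np.float64(78.95)) (array([-57.2,  78.3, 193.6]), 'toolx yaw', np.float64(78.95))
```

```bash
python3 -m pendant '[[[16,39,40],0],[[16.5,39.5,50],0],[[0,0,50],0],[[0,0,40],0],[[0,0,13],0],[[0,0,0],0],[[0,0,0],0]]' 0 20 && python3 -m pendant '[[[0,0,3],0],[[0,0,1],0],[[0,0,0],0]]' && python3 -m pendant '[[[0,0,2],0],[[0,0,0],0]]' && python3 -m pendant '[[[0,0,1],0],[[0,0,0],0]]'
```

```text
time: 9.1
position: [0.5319, 0.1708, 0.0901]
tool_rot: [0.772, 0.636, 0.002, 0.001]
ft_force: [-0.5, -0.1, 0.9]
grip_width: 0.0006
time: 9.48
position: [0.5306, 0.1707, 0.0848]
tool_rot: [0.772, 0.636, 0.0, 0.0]
ft_force: [0.3, 0.8, -0.6]
grip_width: 0.0004
time: 9.72
position: [0.5303, 0.1706, 0.0822]
tool_rot: [0.772, 0.636, -0.0, -0.0]
ft_force: [0.2, -0.4, 0.2]
grip_width: 0.0004
time: 9.98
position: [0.5304, 0.1706, 0.0813]
tool_rot: [0.772, 0.636, -0.0, -0.0]
ft_force: [-0.3, -0.1, 0.0]
grip_width: 0.0003
```

```bash
for i in 1 2 3; do python3 -m pendant '[[[0,0,1],0],[[0,0,0],0]]' | grep -E 'pos|ft'; done
```

```text
position: [0.5304, 0.1706, 0.0803]
ft_force: [0.4, 1.4, -0.3]
position: [0.5304, 0.1706, 0.0793]
ft_force: [-0.3, -0.1, 1.4]
position: [0.5304, 0.1706, 0.0783]
ft_force: [1.6, -0.6, -0.6]
```

```bash
for i in 1 2 3; do python3 -m pendant '[[[0,0,1],0],[[0,0,0],0]]' | grep -E 'pos|ft'; done
```

```text
position: [0.5304, 0.1706, 0.0773]
ft_force: [0.1, -0.5, 0.1]
position: [0.5304, 0.1707, 0.0763]
ft_force: [-0.7, 0.2, -0.2]
position: [0.5304, 0.1706, 0.0753]
ft_force: [-0.4, 0.8, 0.1]
```

```bash
for i in 1 2 3; do python3 -m pendant '[[[0,0,1],0],[[0,0,0],0]]' | grep -E 'pos|ft'; done
python3 - <<'E'
from h import *
w=grab('wrist','w5');cv2.imwrite('pics/c6.png',cv2.resize(w['pixels'][120:,120:392],None,fx=2.2,fy=2.2,interpolation=cv2.INTER_CUBIC))
E
```

```text
position: [0.5304, 0.1706, 0.0743]
ft_force: [-1.0, 0.9, -1.3]
position: [0.5304, 0.1707, 0.0733]
ft_force: [0.2, -0.0, -0.4]
position: [0.5304, 0.1706, 0.0723]
ft_force: [-0.0, -0.5, 0.6]
```

View pics/c6.png

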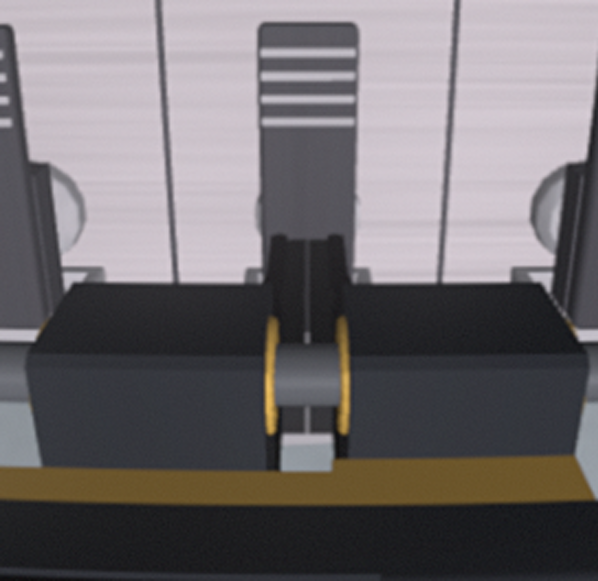

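```bash
python3 - <<'E'
from h import *
w=load('w5')
g=lambda u,v:(u/2.2+120,v/2.2+120)
for z in(.04,.05,.058): print(z,np.linalg.norm(onz(w,*g(258,40),z)-onz(w,*g(359,40),z)),onz(w,*g(308,24),z))
print(-w['R'].T@w['t'])
o=robot.get_obs();R=Ro.from_quat(o['tool_rot']).as_matrix()
print('tip px',[(p-120)*2.2 for p in proj(w,o['position']+R@[0,0,.022])], o['joint_torque'])
for z in(.04,.05,.058):
  m=np.array([.532,.171]);print(z,[((p-120)*2.2).round() for p in proj(w,[[m[0]-.065*.981,m[1]+.065*.1925,z],[m[0]+.033*.981,m[1]-.033*.1925,z]])])
E
```

```text
0.04 0.027780471698634426 [0.4718044  0.18349859 0.04      ]
0.05 0.026344410811108963 [0.47050579 0.18371769 0.05      ]
0.058 0.025195562101088604 [0.46946691 0.18389297 0.058     ]
[0.44668295 0.1877371  0.23344912]
tip px [array([303.01120351, 240.87324005])] [-1.43413796e-03 -4.21820569e+01 -1.03362805e+01 -8.83015775e-03
  8.45754985e-02 -8.06027991e-07]
0.04 [array([306.,  11.]), array([305., 326.])]
0.05 [array([306.,  16.]), array([305., 344.])]
0.058 [array([306.,  19.]), array([305., 360.])]
```

```bash
for i in 1 2 3; do python3 -m pendant '[[[0,0,1],0],[[0,0,0],0]]' | grep -E 'pos|ft'; done
```

```text
position: [0.5304, 0.1707, 0.0713]
ft_force: [0.0, -0.4, -0.4]
position: [0.5304, 0.1706, 0.0703]
ft_force: [-0.2, 0.0, -0.8]
position: [0.5304, 0.1706, 0.0693]
ft_force: [0.0, 0.8, 0.2]
```

```bash
python3 - <<'E'
from h import *
w=load('w5');w4=load('w4');B=np.load('bed.npz');mid,ex,ey=B['mid'],B['ex'],B['ey']
g=lambda u,v:(u/2.2+120,v/2.2+120)
h=lambda u,v:((u+.5)/1.5625-.5,(v+.5)/1.5625-.5)
loc=lambda X:np.round(1000*np.array([(X[:2]-mid)@ex,(X[:2]-mid)@ey]),1)
for z in(.02,.03): print('washer',z,loc(onz(w,*g(60,212),z)),loc(onz(w,*g(560,212),z)))
for z in(.03,.04,.05,.058): print(z,'w4 cap front,rear',loc(onz(w4,*h(446,267),z)),loc(onz(w4,*h(449,367),z)),'w5 front',loc(onz(w,*g(308,24),z)),'rear L',loc(onz(w,*g(40,330),z)))
def tri(p,q):
    o1,d1=ray(w4,*p);o2,d2=ray(w,*q)
    s=np.linalg.lstsq(np.c_[d1,-d2],o2-o1,rcond=None)[0];a,b=o1+d1*s[0],o2+d2*s[1];return (a+b)/2,np.linalg.norm(a-b)
print(tri(h(446,267),g(308,24)),tri(h(430,267),g(258,26)),tri(h(461,267),g(359,26)))
E
```

```text
washer 0.02 [  2.5 -81.8] [ 2.2 83.8]
washer 0.03 [ -1.7 -78. ] [-1.9 79.8]
0.03 w4 cap front,rear [-57.7   2.3] [35.4  7.6] w5 front [-60.3   0.1] rear L [ 41.4 -89.8]
0.04 w4 cap front,rear [-60.2   1.5] [30.6  6.6] w5 front [-61.6   0. ] rear L [ 35.1 -85.4]
0.05 w4 cap front,rear [-62.8   0.6] [25.7  5.6] w5 front [-63.  -0.] rear L [ 28.8 -81.1]
0.058 w4 cap front,rear [-64.9  -0. ] [21.8  4.8] w5 front [-64.  -0.] rear L [ 23.7 -77.5]
(array([0.47001698, 0.18401066, 0.05306167]), np.float64(0.00048609723631409715)) (array([0.46811815, 0.17137191, 0.05150982]), np.float64(0.0008046469066105627)) (array([0.47412715, 0.19662211, 0.04606086]), np.float64(0.0003550063205500552))
```

```bash
for i in 1 2 3 4; do python3 -m pendant '[[[0,0,1],0],[[0,0,0],0]]' | grep -E 'pos|ft'; done
```

```text
position: [0.5304, 0.1706, 0.0683]
ft_force: [-0.2, -0.3, -0.5]
position: [0.5304, 0.1706, 0.0673]
ft_force: [0.2, 0.3, 0.1]
position: [0.5305, 0.1706, 0.0663]
ft_force: [0.3, 0.2, -0.0]
position: [0.5304, 0.1706, 0.0653]
ft_force: [0.6, -0.6, 0.4]
```

```bash
python3 - <<'E'
from h import *
w=grab('wrist','w6');s=grab('scene','s6')
A=cv2.resize(w['pixels'][130:290,150:362],None,fx=1.9,fy=1.9,interpolation=cv2.INTER_CUBIC)
B=cv2.resize(s['pixels'][175:295,235:375],None,fx=2.8,fy=2.8,interpolation=cv2.INTER_CUBIC)
H=600;o=np.zeros((H,800,3),np.uint8);o[:A.shape[0],:A.shape[1]]=A;x=A.shape[1];b=B[:,:800-x];o[:b.shape[0],x:x+b.shape[1]]=b
cv2.imwrite('pics/c7.png',o)
E
```

```text
(no output)
```

View pics/c7.png

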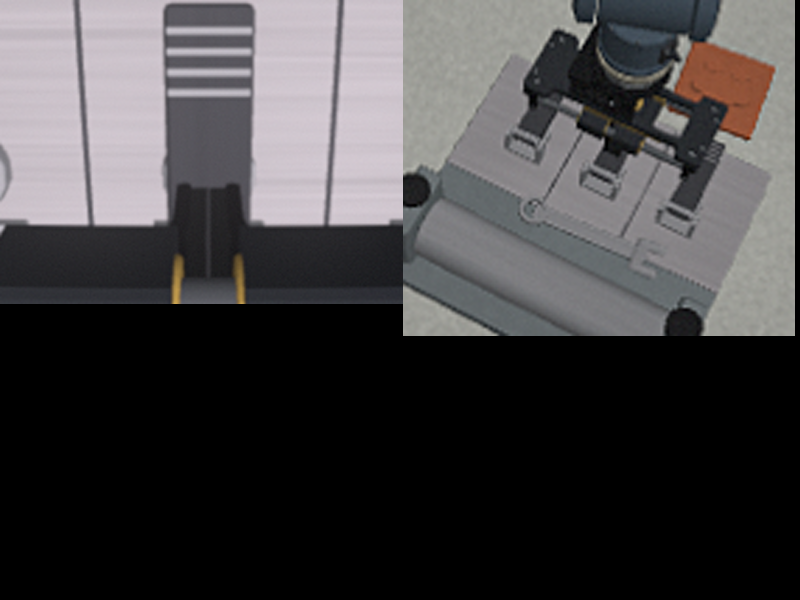

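The wrist crop shows the tips over the middle of the mid cap, with still no force. I'll check the cap height independently, using the fixed cameras.

```bash
python3 - <<'E'
from h import *
w4=load('w4');s=load('s0');t=load('t0');w1=load('w1')
def tri(*obs):
    A=[];b=[]
    for c,p in obs:
        o,d=ray(c,*p);d/=np.linalg.norm(d);M=np.eye(3)-np.outer(d,d);A.append(M);b.append(M@o)
    A=np.vstack(A);b=np.hstack(b);X=np.linalg.lstsq(A,b,rcond=None)[0];return X.round(4),np.linalg.norm(A@X-b).round(4)
h=lambda u,v:((u+.5)/1.5625-.5,(v+.5)/1.5625-.5)
k=2.75*1.16
cs=lambda u,v:(u/k+225,v/k+185)
ct=lambda u,v:((u-398*1.16)/k+160,v/k+115)
ends_s=[(213,45),(298,85),(384,128)];ends_w=[(334,267),(446,267),(557,267)];ends_t=[(540,241),(613,252),(682,266)]
for a,b,c in zip(ends_s,ends_w,ends_t):
    print('cap end s+w',tri((s,cs(*a)),(w4,h(*b))),'s+t',tri((s,cs(*a)),(t,ct(*c))))
# bed front corners
print('bed corner R',tri((s,cs(155,31)),(w4,h(261,241))),'L',tri((s,cs(451,165)),(w4,h(622,242))))
print('bed corner s+t R',tri((s,cs(451,165)),(t,ct(489,247))),tri((s,cs(155,31)),(t,ct(736,292))))
# box
z=1.33*3
print('box corners s+w1',tri((s,(140+180/z,75+45/z)),(w1,(0,0))) if 0 else '')
bs=[(62,347),(213,354),(38,480),(198,490)];bw=[(216.5,200),(325,203)]
q=lambda u,v:(140+u/z,75+v/z)
# scene: near-robot corners 62/213 ; scene-left = -y
for a,b in [((60,347),(325,203)),((214,353),(216.5,200)),((36,475),(330,95)),((197,487),(216.5,90))]: print('box',tri((s,q(*a)),(w1,b)))
E
```

```text
cap end s+w (array([0.4517, 0.095 , 0.0567]), np.float64(0.0031)) s+t (array([0.4865, 0.1718, 0.1713]), np.float64(0.1037))
cap end s+w (array([0.469 , 0.1829, 0.0566]), np.float64(0.0018)) s+t (array([0.4693, 0.177 , 0.0548]), np.float64(0.0066))
cap end s+w (array([0.4871, 0.271 , 0.053 ]), np.float64(0.0015)) s+t (array([ 0.4608,  0.1821, -0.0073]), np.float64(0.1284))
bed corner R (array([0.4268, 0.0291, 0.0097]), np.float64(0.0018)) L (array([0.4871, 0.3418, 0.0152]), np.float64(0.0007))
bed corner s+t R (array([0.4861, 0.3396, 0.0122]), np.float64(0.0043)) (array([0.4249, 0.0244, 0.006 ]), np.float64(0.0043))
box corners s+w1 
box (array([ 0.438 , -0.3856,  0.0311]), np.float64(0.0039))
box (array([ 0.4076, -0.2543,  0.0367]), np.float64(0.0011))
box (array([ 0.5647, -0.3443,  0.0465]), np.float64(0.004))
box (array([ 0.5334, -0.2208,  0.037 ]), np.float64(0.0062))
```

```bash
python3 - <<'E'
from h import *
s=load('s6');o=robot.get_obs();p=o['position'];print(p,o['grip_width'])
for z in (.0433,.055,.07,.09): print(z,[(403+(a-235)*2.8,(b-175)*2.8) for a,b in proj(s,[[p[0],p[1],z]])])
k=proj(s,[[p[0],p[1],.045]])[0].astype(int);print(k)
s0=load('s0')['pixels'];r=lambda im:cv2.resize(im[k[1]-32:k[1]+32,k[0]-42:k[0]+42],None,fx=9.4,fy=9.4,interpolation=cv2.INTER_CUBIC)
im=np.vstack([r(s['pixels'])[:300],r(s0)[:0]]) if 0 else r(s['pixels'])
cv2.imwrite('pics/c8.png',im)
E
```

```text
[0.53048583 0.17061805 0.06535494] 0.0004234337986072146
0.0433 [(np.float64(611.484346804093), np.float64(154.17877607199821))]
0.055 [(np.float64(612.4886478184867), np.float64(149.3406102586829))]
0.07 [(np.float64(613.7979988478681), np.float64(143.02640269024323))]
0.09 [(np.float64(615.5829573024064), np.float64(134.40679311851488))]
[309 229]
```

View pics/c8.png

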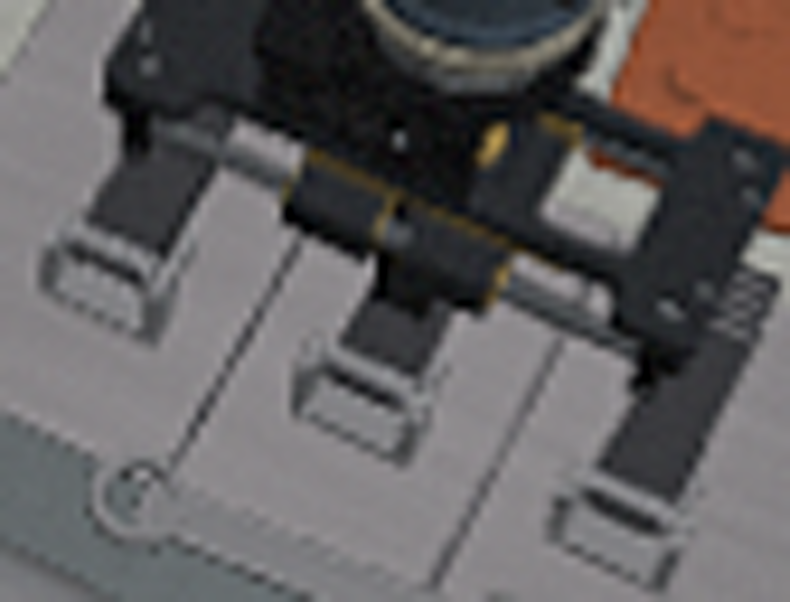

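```bash
for i in 1 2 3 4; do python3 -m pendant '[[[0,0,1],0],[[0,0,0],0]]' | grep -E 'pos|ft'; done
```

```text
position: [0.5304, 0.1706, 0.0643]
ft_force: [1.3, -0.2, 0.8]
position: [0.5304, 0.1706, 0.0633]
ft_force: [1.0, -0.1, -0.3]
position: [0.5304, 0.1706, 0.0623]
ft_force: [0.4, -0.1, 0.1]
position: [0.5304, 0.1706, 0.0613]
ft_force: [-0.2, -0.3, 0.0]
```

```bash
python3 - <<'E'
from h import *
w7=grab('wrist','w7')
B=np.load('bed.npz');mid,ex,ey=B['mid'],B['ex'],B['ey']
def edges(c,X):
    # subpixel dark run around projected point, along image row
    u,v=proj(c,X)[0];r=int(round(v))
    g=cv2.cvtColor(c['pixels'],cv2.COLOR_BGR2GRAY)[r].astype(float);th=115
    d=g<th;i=int(round(u))
    if not d[i]:return None
    a=i
    while d[a-1]:a-=1
    b=i
    while d[b+1]:b+=1
    l=a-(th-g[a])/(g[a-1]-g[a]);rr=b+(th-g[b])/(g[b+1]-g[b]);return r,l,rr
for n in['w4','w5','w6','w7']:
    c=load(n)
    for k in(-1,0,1):
        for dx in(-.062,-.035,-.030):
            P=mid+ex*dx+ey*.09*k;e=edges(c,[*P,.055])
            if e:
                r,l,rr=e
                for z0 in[.05]:
                    W=lambda z:np.linalg.norm(onz(c,l,r,z)-onz(c,rr,r,z))*1000
                    zz=.05+(26-W(.05))/((W(.06)-W(.05))/.01)
                    print(n,k,dx,np.round([r,l,rr],1),'W(.058)',W(.058).round(2),'z for 26:',zz.round(4))
E
```

```text
w4 -1 -0.062 [172.  202.5 222.9] W(.058) 25.23 z for 26: 0.0464
w4 -1 -0.035 [193.  203.6 223.8] W(.058) 25.56 z for 26: 0.0514
w4 -1 -0.03 [197.  203.7 224.1] W(.058) 25.87 z for 26: 0.0561
w4 0 -0.062 [172.  274.5 294.9] W(.058) 25.09 z for 26: 0.0442
w4 0 -0.035 [193.  274.  294.4] W(.058) 25.63 z for 26: 0.0526
w4 0 -0.03 [197.  274.1 294.1] W(.058) 25.29 z for 26: 0.0472
w4 1 -0.062 [173.  345.4 366.6] W(.058) 26.65 z for 26: 0.0673
w4 1 -0.035 [193.  343.9 364.6] W(.058) 26.69 z for 26: 0.0678
w4 1 -0.03 [197.  343.5 364.2] W(.058) 26.68 z for 26: 0.0677
w5 -1 -0.062 [135.   79.7 125.8] W(.058) 26.78 z for 26: 0.0631
w5 -1 -0.035 [180.   86.6 131. ] W(.058) 26.82 z for 26: 0.0634
w5 -1 -0.03 [188.   87.8 132. ] W(.058) 26.86 z for 26: 0.0636
w5 0 -0.062 [134.  236.8 282. ] W(.058) 24.72 z for 26: 0.049
w5 0 -0.035 [180.  237.8 281.3] W(.058) 24.83 z for 26: 0.0498
w5 0 -0.03 [189.  237.8 281. ] W(.058) 24.9 z for 26: 0.0503
w5 1 -0.062 [135.  393.3 439.3] W(.058) 26.81 z for 26: 0.0633
w5 1 -0.035 [181.  387.7 432. ] W(.058) 26.87 z for 26: 0.0637
w5 1 -0.03 [189.  386.7 430.6]
[... 455 characters left out ...]
z for 26: 0.0636
w6 1 -0.035 [184.  392.4 438.2] W(.058) 26.9 z for 26: 0.0637
w6 1 -0.03 [193.  391.  436.7] W(.058) 27.05 z for 26: 0.0645
w7 -1 -0.062 [138.  69. 118.] W(.058) 26.98 z for 26: 0.064
w7 -1 -0.035 [186.   76.8 123.9] W(.058) 27.06 z for 26: 0.0644
w7 -1 -0.03 [194.   78.3 125.1] W(.058) 27.06 z for 26: 0.0644
w7 0 -0.062 [137.  235.3 283.5] W(.058) 24.8 z for 26: 0.05
w7 0 -0.035 [186.  236.2 282.4] W(.058) 24.89 z for 26: 0.0507
w7 0 -0.03 [195.  236.5 282.3] W(.058) 24.85 z for 26: 0.0504
w7 1 -0.062 [138.  400.9 450. ] W(.058) 27.12 z for 26: 0.0648
w7 1 -0.035 [186.  394.8 442. ] W(.058) 27.13 z for 26: 0.0649
w7 1 -0.03 [195.  393.7 440.3] W(.058) 27.04 z for 26: 0.0643
```

```bash
for i in 1 2 3 4; do python3 -m pendant '[[[0,0,1],0],[[0,0,0],0]]' | grep -E 'pos|ft'; done
```

```text
position: [0.5304, 0.1706, 0.0603]
ft_force: [0.4, -0.4, 0.8]
position: [0.5304, 0.1706, 0.0593]
ft_force: [-0.2, -0.5, -0.9]
position: [0.5305, 0.1706, 0.0584]
ft_force: [0.4, -0.4, 0.1]
position: [0.5306, 0.1707, 0.0575]
ft_force: [-0.1, 0.4, 3.4]
```

```bash
for i in 1 2; do python3 -m pendant '[[[0,0,1],0],[[0,0,0],0]]' | grep -E 'pos|ft'; done
```

```text
position: [0.5306, 0.1706, 0.0564]
ft_force: [-1.1, -1.1, 2.4]
position: [0.5306, 0.1706, 0.0554]
ft_force: [-0.1, 0.7, 2.9]
```

```bash
for i in 1 2 3 4; do python3 -m pendant '[[[0,0,1],0],[[0,0,0],0]]' | grep -E 'pos|ft'; done
```

```text
position: [0.5305, 0.1707, 0.0543]
ft_force: [-0.1, -0.1, 2.8]
position: [0.5305, 0.1707, 0.0534]
ft_force: [0.1, 0.6, 4.0]
position: [0.5305, 0.1707, 0.0524]
ft_force: [-0.5, -0.2, 4.3]
position: [0.5305, 0.1707, 0.0514]
ft_force: [-1.1, 0.1, 4.3]
```

The mid cap gives: force rose from about 2.4 to 4.3 N over more than 6 mm of travel, so that is the loose bolt and step 2 is met. Contact came 22 mm lower than my nominal height, so I'll retract and approach the grip carefully.

```bash
python3 -m pendant '[[[0,0,-5],0],[[0,0,-20],0],[[0,0,-30],0],[[0,-20,0],0],[[0,-23,0],0],[[0,0,0],0],[[0,0,0],0],[[0,0,0],0]]' 50 20 && python3 - <<'E'
from h import *
w=grab('wrist','w8');o=robot.get_obs();B=np.load('bed.npz');mid,ex,ey=B['mid'],B['ex'],B['ey'];p=o['position']
print(p,(p[:2]-mid)@ex,(p[:2]-mid)@ey,o['grip_width'],delta(*p)[2])
c=w
R=Ro.from_quat(o['tool_rot']).as_matrix()
print('tip, TCP px',proj(c,[p+R@[0,0,.022],p]))
E
```

```text
time: 18.68
position: [0.4896, 0.1787, 0.1063]
tool_rot: [0.772, 0.636, 0.001, 0.0]
ft_force: [-0.4, 0.0, 0.8]
grip_width: 0.0496
[0.48939295 0.17872002 0.10629302] -0.04345562822797091 -0.0012681800194674917 0.04984908929000836 78.96
tip, TCP px [[257.62451367 229.06582319]
 [257.48264786 245.66914534]]
```

```bash
python3 -m pendant '[[[1,-1,20],0],[[0,0,15],0],[[0,0,8],0],[[0,0,0],0]]' 50 20; for i in 1 2 3 4 5 6 7 8; do python3 -m pendant '[[[0,0,2],0],[[0,0,0],0]]' | grep -E 'pos|ft'; done
```

```text
time: 19.23
position: [0.4872, 0.1799, 0.0627]
tool_rot: [0.772, 0.636, -0.001, -0.0]
ft_force: [-0.4, 0.4, 0.2]
grip_width: 0.0502
position: [0.4878, 0.1801, 0.0617]
ft_force: [0.9, 0.5, 0.4]
position: [0.4875, 0.18, 0.0594]
ft_force: [-0.7, -0.2, -0.0]
position: [0.4873, 0.18, 0.0572]
ft_force: [-0.8, -0.1, -0.1]
position: [0.4874, 0.18, 0.0552]
ft_force: [-0.6, -0.1, -0.2]
position: [0.4874, 0.18, 0.0532]
ft_force: [-0.1, 0.6, -0.2]
position: [0.4874, 0.18, 0.0512]
ft_force: [-0.0, -0.8, 0.2]
position: [0.4874, 0.18, 0.0492]
ft_force: [0.2, -0.9, -1.4]
position: [0.4874, 0.18, 0.0472]
ft_force: [1.3, -0.5, 0.1]
```

```bash
python3 -m pendant '[[[0,0,0],0],[[0,0,0],0],[[0,0,0],0],[[0,0,0],0],[[0,0,0],0],[[0,0,0],0],[[0,0,0],0]]' 0 12
```

```text
time: 22.1
position: [0.4874, 0.1798, 0.0474]
tool_rot: [0.772, 0.636, -0.0, 0.0]
ft_force: [0.6, -3.7, 0.1]
grip_width: 0.0256
```

Pinched at 25.6 mm, which is the cap's width. I'll lift along the arc (r ≈ 71.7 mm).

```bash
python3 -m pendant '[[[0,0.5,-8.7],0],[[0,0,0],0],[[0,1.6,-8.6],0],[[0,0,0],0],[[0,2.6,-8.4],0],[[0,0,0],0],[[0,3.6,-8],0],[[0,0,0],0]]'
```

```text
time: 23.1
position: [0.4956, 0.1784, 0.0816]
tool_rot: [0.772, 0.636, -0.0, -0.0]
ft_force: [-2.5, -3.1, -0.1]
grip_width: 0.0259
```

```bash
python3 -m pendant '[[[0,4.6,-7.5],0],[[0,0,0],0],[[0,5.4,-6.9],0],[[0,0,0],0],[[0,6.3,-6.1],0],[[0,0,0],0],[[0,6.9,-5.3],0],[[0,0,0],0]]'
python3 - <<'E'
from h import *
w=grab('wrist','w9');s=grab('scene','s9')
A=w['pixels'][90:290,110:410];B=cv2.resize(s['pixels'][185:290,240:370],(371,300),interpolation=cv2.INTER_CUBIC)
A=cv2.resize(A,(429,286));o=np.zeros((300,800,3),np.uint8);o[:286,:429]=A;o[:,429:]=B
cv2.imwrite('pics/c9.png',o)
E
```

```text
time: 24.1
position: [0.5195, 0.1739, 0.1075]
tool_rot: [0.772, 0.636, 0.001, 0.001]
ft_force: [-2.7, -2.1, 1.1]
grip_width: 0.0259
```

The viewer's limit is reached, so I'll verify numerically.

```bash
python3 - <<'E'
from h import *
B=np.load('bed.npz');mid,ex,ey=B['mid'],B['ex'],B['ey']
w=load('w9');w8=load('w8');s0=load('s0');s9=load('s9')
g=lambda c:cv2.cvtColor(c['pixels'],cv2.COLOR_BGR2GRAY)
for n,c in(('w8',w8),('w9',w)):
  for k in(-1,0,1):
    out=[]
    for dx in(-.062,-.045,-.03,-.015):
        u,v=proj(c,[*(mid+ex*dx+ey*.09*k),.058])[0].round().astype(int)
        out.append((int(u),int(v),int(g(c)[v,u]) if 0<=v<384 and 0<=u<512 else None))
    print(n,k,out)
for th in(0,40,50,56,65):
    t=np.radians(th);P=[]
    for y in(-.013,.013):
        d=.026-.091*np.cos(t)-.004*np.sin(t);z=.054+.091*np.sin(t)+.004*np.cos(t)
        P.append([*(mid+ex*d+ey*y),z])
    print(th,proj(w,P).round(1).tolist())
for col in(257,): print('col profile',[int(x) for x in g(w)[60:260:4,col]])
for r in range(100,240,10):
    row=g(w)[r,190:330];d=np.where(row<100)[0];print(r,(d.min()+190,d.max()+190,len(d)) if len(d) else None)
o=robot.get_obs();print(o['position'],o['ft_force'],o['grip_width'],o['joint_velocities'].round(3))
E
```

```text
w8 -1 [(130, 188, 83), (133, 211, 165), (136, 230, 75), (138, 248, 46)]
w8 0 [(260, 188, 82), (260, 211, 170), (260, 231, 80), (259, 249, 78)]
w8 1 [(389, 188, 77), (386, 211, 165), (383, 230, 74), (381, 249, 27)]
w9 -1 [(124, 144, 84), (127, 169, 185), (130, 190, 85), (132, 210, 83)]
w9 0 [(258, 144, 193), (258, 169, 194), (258, 190, 195), (258, 210, 108)]
w9 1 [(392, 145, 83), (389, 169, 183), (386, 190, 81), (384, 210, 79)]
0 [[238.5, 139.5], [277.9, 139.5]]
40 [[232.2, 194.7], [283.7, 194.8]]
50 [[231.0, 222.8], [284.7, 222.9]]
56 [[230.5, 241.6], [285.2, 241.7]]
65 [[230.1, 271.1], [285.4, 271.2]]
col profile [224, 229, 225, 222, 228, 222, 224, 225, 228, 218, 221, 226, 223, 222, 118, 188, 189, 187, 195, 187, 192, 193, 192, 187, 193, 191, 194, 192, 194, 194, 189, 194, 196, 154, 166, 179, 180, 163, 129, 176, 176, 165, 82, 70, 84, 83, 83, 127, 171, 69]
100 None
110 None
120 None
130 (np.int64(200), np.int64(316), 2)
140 (np.int64(201), np.int64(201), 1)
150 (np.int64(201), np.int64(201), 1)
160 (np.int64(314), np.int64(314), 1)
170 (np.int64(202), np.int64(202), 1)
180 None
190 (np.int64(203), np.int64(203), 1)
200 (np.int64(204), np.int64(204), 1)
210 None
220 (np.int64(205), np.int64(205), 1)
230 (np.int64(220), np.int64(299), 72)
[0.51924099 0.17395687 0.1071928 ] [-2.62654094 -3.21822255  2.55629173] 0.026189990006735903 [-0.001  0.002  0.003 -0.001 -0.004 -0.   ]
```

```bash
python3 -m pendant '[[[0,0,0],0],[[0,0,0],0],[[0,0,0],0],[[0,0,0],0],[[0,0,0],0],[[0,0,0],0],[[0,0,0],0],[[0,0,0],0]]'
python3 - <<'E'
from h import *
w=grab('wrist','w10');g=cv2.cvtColor(w['pixels'],cv2.COLOR_BGR2GRAY)
print([(r,int(g[r,257])) for r in range(220,240,2)],[int(g[144,c]) for c in(124,258,392)])
print(order.hand_in())
E
```

```text
time: 25.2
position: [0.5186, 0.174, 0.1069]
tool_rot: [0.772, 0.636, 0.0, 0.0]
ft_force: [0.1, -3.4, 1.7]
grip_width: 0.0261
[(220, 175), (222, 174), (224, 175), (226, 132), (228, 84), (230, 84), (232, 68), (234, 81), (236, 84), (238, 83)] [77, 192, 75]
the job is handed in; nothing more can be done
None
```

The job is handed in at about 25 s of the 58 s allowed, with the loose cap still held up in the gripper. The hand-in gives no verdict.

- **Dial:** I turned the smaller box's dial about 45° counter-clockwise. A close picture right afterwards showed its white line exactly on the long service mark. I did not look at it again before handing in, but the arm did not go back near it.
- **Loose bolt:** It is the middle one. Pushed down, its cap gave more than 6 mm while the force rose from about 2.4 N to 4.3 N. I took that as clear enough and did not tap the other two caps, so their bolts were never checked.
- **Cap held open:** I pinched the middle cap by its grip with 12 N and lifted it along its arc. After a 1 s hold the gripper read 26.1 mm, which is the cap's width. The edge of the cap in the wrist image puts it at about 52° (0.9 rad) open.
- **Other caps:** In the wrist image both outer caps are still shut.
- **Bystanders:** I never knowingly touched any of the things lying about, but did not check them in a final picture.

**What disagreed:**
- Contact in the tap came about 22 mm lower than the given heights predict, and I did not find out why. I approached the grip slowly, watching the force, and the pinch width confirmed the hold.
- I used up the 12 allowed pictures, so the last checks used pixel values and robot readings only.

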